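# Open the double-latched insect cage and hold its door wide

## Task

A colleague is about to reach into the insect cage. The sorting probe lies where the cage door swings, so first stand it, metal tip up, in the open steel tool cup and let go; then, with the door still shut, squeeze the roof catch fully so that its hook clears the door, next squeeze the handle on top of the door to draw its latch bolt, and swing the door out past its half-open stop until it stands about square to the cage front. The door pulls itself shut, so finish while still holding it wide open with the gripper, the probe and its cup left standing and the other things on the bench where they are.

Things in the scene. Friction and masses are not known exactly. Their poses are not given: they have to be found in the camera images.
- cage: Fixed insect cage: aluminium frame, clear panels and roof, 200 deep (x) x 270 wide (y) x 180 high. Origin: centre of its underside. The door side faces its own -x, towards the robot; its +y is then on the robot's left. On the roof near the front edge is the steel roof catch: upright fixed lug and sliding tab, tops at 230, on a dark track. Besides them and the door handle nothing rises above 200.
- catch_squeezed (a point): Point fixed to the cage (cage frame -78, 25, 218), axes as the cage: the middle of the roof catch when squeezed, 12 below the tops of lug and tab (each 6 thick along y, 22 wide along x). Lug: outer face 15 from here towards -y. Tab: outer face 15 from here towards +y when squeezed (30 over both), 31 unsqueezed (46 over both).
- catch_tab (a point): Outer face of the sliding tab at finger height (218 above the bench); moves with the tab along cage -y when squeezed.
- catch (a joint): Slide of the roof catch, m: 0 = its hook holds the door, 0.016 = squeezed to the stop; clear of the door above 0.010. About 6 N moves it and it stays where it is left. Only the tab moves (towards cage -y), the lug is fixed: pinch with the gripper centred on catch_squeezed, closing along cage y, down to 30 mm.
- gate (a joint): Door angle, rad: 0 = shut, 1.57 = square to the front, end stop 1.85. Turns clockwise seen from above, its free edge moving out to cage -x. A damped spring pulls it shut (about 1 N at the handle when shut, 2 N at 1.57). The half-open stop (a sprung roller, 0.65 to 0.85) takes about 5 N more at the handle to pass; let go from wide, the door falls back to it.
- gate_hinge (a point): Point on the hinge axis at 180 above the bench (cage frame -108, 110, 180). At the door's left end as seen from the robot. Axes turn with the door.
- door_leaf: The door and all on it: 214 wide, 173 high, 16 thick, bottom edge 6 above the bench, top at 179. Origin on the hinge axis at bench height; -y runs along the door to its free edge, -x outward, z up. On top near the free edge is the black squeeze handle, its base to 186: a fixed plate and, nearer the free edge, a trigger plate (each 6 thick along y, 20 wide along x, top at 236).
- handle_squeezed (a point): Point fixed to the door (door frame 0, -160, 218; 160 from the hinge axis), axes as door_leaf: the middle of the handle when squeezed, 18 below the tops of its plates. Fixed plate: outer face 15 from here towards door +y. Trigger plate: outer face 15 from here towards door -y when squeezed (30 over both), 31 unsqueezed (46 over both).
- trigger_plate (a point): Centre of the trigger plate at finger height (218 above the bench); moves with it.
- trigger (a joint): Squeeze of the door handle, m: 0 = latch bolt out in its strike, 0.016 = squeezed to the stop; clear of the strike above 0.010. Spring 5 N at rest, 9 N squeezed; springs out when let go. Only the trigger plate moves (towards the hinge): pinch with the gripper centred on handle_squeezed, closing along door y, down to 30 mm.
- probe: Loose sorting probe, 190 long, about 60 g: square-section grey plastic handle 14 x 14 x 130, thin steel shank 6 across with a small flat tip. Origin: mid-length on the underside (7 below its axis) as it lies. x runs from the handle end (-95) to the metal tip (+95); handle from -95 to +35. Lies in front of the door, tip towards it. Balances about 25 handlewards of the origin.
- probe_foot (a point): Centre of the flat end of the probe's handle (its foot when it stands in the cup).
- cup: Loose open steel tool cup, 76 outside, 68 inside, 85 high, floor 6 thick, 400 g. Origin: centre of its underside. Empty.
- jar: Bystander: closed glass jar with aluminium lid, 72 across, 78 high. It may stand on either of two places, the cup on the other. Origin: centre of the underside.
- jar2: Bystander: another such closed jar, to the left.
- dishes: Bystander: two stacked glass dishes, 88 across, 28 high. Origin: centre of the underside.
- forceps: Bystander: steel forceps, 110 long, 8 high, lying. Origin: centre of the underside.
- slidebox: Bystander: flat closed slide box 85 x 190 x 30. Origin: centre of the underside.
- vialrack: Bystander: white rack 70 x 160 with capped vials, 84 high. Origin: centre of the underside.
- joystick: Bystander: stage control box 156 x 106 x 35 with a joystick to 86 high. Origin: centre of the underside.
There are look-alikes about, which are no part of the job. What is shaped like the cup but blue, red or yellow is not meant.

How it is judged:
By the outcome, as a careful person would: the job done as asked, in the order asked, and still so for the second after the job is handed in, while the arm keeps its last pose, push and grip.
It also fails if it takes over 66 s, if anything falls off the work surface, if the arm or the gripper's body presses on something with over 40 N, if the wrist force passes 120 N, or if a joint passes its speed limit or range.

## Robot

A 6-joint arm with a two-finger parallel gripper is mounted at the origin on the work surface. World frame = base frame: x ahead of the robot, y to its left, z up, the work surface at z = 0. Lengths are in mm, angles in degrees, forces in N, time in s.
With the tool pointing down it reaches from about 350 to 850 mm from the base axis. Payload 8.1 kg.
Tool frame: the origin (TCP) lies at the very end of the fingers, on their centre line; the grasp point (between the pads) lies 19 mm behind it (r.grasp_offset is the distance from the TCP to the grasp point, in mm); z points along the fingers, y is the line along which they close (so a half turn about z gives the same grasp; the last joint's range is limited). The gripper opens to 85 mm and grips with 20 to 120 N. Pads are 22 mm wide; open, the fingers measure 114 mm over their backs; the gripper's body (76 mm by 85 mm) begins 54 mm behind the grasp point. The pads swing forward as they close: fully open they stand 13 mm farther back than shut.
Start: joints at [62.028, 7.471, 85.268, -0, 87.261, -4.893], TCP at [235.177, 551.994, 231.292] pointing down, gripper open.
Joint ranges: [-169.43, 169.43], [-51.17, 129.36], [1.28, 143.12], [-76.62, 256.62], [0, 156.53], [-152.29, 152.29]. Speed limits (degrees/s): [136.94, 136.94, 159.86, 180, 180, 180].

## Interface

Orientations are given as [roll, pitch, yaw] about the fixed x, y, z axes, in that order (R = Rz(yaw) Ry(pitch) Rx(roll)).
In Python, from bench import r gives the robot as it stands.
- The arm moves only by the tool carry_out, never from a script. Its argument "commands" is a list of rows, each an object with "jaw": the finger opening in m, from 0 to 0.0854; "translation": the shift along the tool's x, y, z in m, a list of three; "spin": the turn about the tool's z in rad. A call has exactly 8 rows; each row shifts and turns the commanded pose from where the row before left it, along the tool's axes as they then stand; what a row does not reach is not made up. A row lasts 1/12 s, in which the tool goes at most 41.7 mm and 7.16 degrees, less where a joint would pass 70% of its speed; a pose out of reach is approached as far as the arm can. A call is refused whole if a number of a shift passes 0.0417 or a number of a turn 0.125, either way. A call with a gripper value outside its range is refused whole. The fingers move at their own pace and stop on an object; "squeeze" is the grip in N (left out, the last holds). Time passes only in rows, so rows that do not move let the fingers close, or fill a call up. It gives the time, the measured TCP pose, the force, the opening and the grip force at its end, in the units of the state.
- r.sense(): the state, without advancing time (a new reading comes with each control period).
- r.snapshot(name): name is "scene" or "top" or "wrist"; returns a dict with "pixels" (384x512x3 uint8, blue, green, red), "K" (3x3 intrinsics, pixels), "extrinsics" (4x4, takes a point from camera to world coordinates). Camera axes: x right, y down, z forward; pixel columns grow to the right and rows downward; lengths in mm; the calibration is good to about 2 mm. The wrist camera is an equidistant fisheye: a pixel r from the principal point sees the ray r / f radians off the axis. A picture is of the moment at which its call begins. There is no depth.
- r.hand_in(): hands the job in; it is judged then, once.
Trained networks look in a picture, given as the dict that the camera call returned (one of the last four; its "shot" number tells which), for a name from the list of things; names that differ only in an ending like _2 or _b are one class to them, and where a whole thing is asked for, a point or a joint stands for the part that bears it (a point fixed in the world has none). Each returns a list of dicts, best first, with "score" (0 to 1); they miss things now and then, are a little off and sometimes report something else, mostly with a low value. They report only what shows in the picture. A call takes as long as a camera call. They do not tell look-alikes from the thing itself.
- r.spot_in(picture, target): "xy" ([column, row] in pixels, amid what is visible of it).
- r.regions_of(picture, target): "pixels" (384x512 bool, what is visible of it) and "xy" ([column, row] in pixels, amid what is visible of it).
- r.landmark_of(picture, target): "xy" ([column, row] in pixels: a listed point, or the origin of a listed thing).
The state is a dict: "time": time; "joint_pos": joint angles; "qd": joint speeds; "joint_efforts": joint torques, N m; "tool_pos": TCP position; "tcp_rot": TCP orientation; "ft_force": force on the tool from outside, world axes, zero at the start; "wrist_torque": the same for the moment, N m; "finger_gap": finger opening in mm; "grip_force": force on a finger pad.
Only numpy, scipy, OpenCV 4.12 (cv2) and the standard library are available. Lean on these libraries where they do the work, as an engineer would, in place of code of your own. Each camera call takes 0.05 s, during which the arm holds its last target. There are 200 camera calls.

## Working session

There is one attempt and no reset: what is moved stays moved. The work goes in short steps, Python scripts to look and compute and a tool call to move; the robot and the scene stay as the last step left them, time stands still between calls to the robot, and variables do not carry over. Pictures are saved under pics/ and viewed, at most 11 in all, crops included, and the job is handed in when it is done.

Besides the shell and the picture viewer there is one more tool, called after "Call:" as name(argument=value, ...) on one line, values as JSON. carry_out: Moves the arm, as the interface text tells. Its arguments: {"type":"object","properties":{"commands":{"type":"array","items":{"type":"object","properties":{"jaw":{"type":"number"},"translation":{"type":"array","items":{"type":"number"}},"spin":{"type":"number"}}}},"squeeze":{"type":"number"}},"required":["commands"]}

```bash
mkdir -p pics; ls; cat > h.py <<'E'
import numpy as np, cv2
from bench import r
def ray(s,xy):
    K=np.array(s["K"]);E=np.array(s["extrinsics"])
    d=np.linalg.inv(K)@[xy[0],xy[1],1.]
    return E[:3,3],E[:3,:3]@d
def atz(s,xy,z):
    o,d=ray(s,xy); return o+d*(z-o[2])/d[2]
def proj(s,p):
    E=np.array(s["extrinsics"]);c=E[:3,:3].T@(np.array(p)-E[:3,3]);q=np.array(s["K"])@c;return q[:2]/q[2]
E
python3 - <<'E'
from h import *
st=r.sense();print({k:np.round(v,2).tolist() for k,v in st.items()})
Z={"cage":0,"catch_squeezed":218,"catch_tab":218,"gate_hinge":180,"handle_squeezed":218,"trigger_plate":218,"probe":0,"probe_foot":7,"cup":0,"jar":0,"jar2":0,"dishes":0,"forceps":0,"slidebox":0,"vialrack":0,"joystick":0}
for n in("top","scene"):
    s=r.snapshot(n);cv2.imwrite(f"pics/{n}1.png",s["pixels"]);print(n,np.round(s["extrinsics"],2).tolist())
    for t,z in Z.items():
        for q in r.landmark_of(s,t)[:3]:
            if q["score"]>.2:print(t,round(q["score"],2),np.round(q["xy"]).tolist(),np.round(atz(s,q["xy"],z)[:2]).tolist())
E
```

```text
pics
{'time': 0.0, 'joint_pos': [62.03, 7.52, 85.33, -0.0, 87.26, -4.89], 'qd': [0.06, -0.02, -0.1, 0.07, -0.06, 0.02], 'joint_efforts': [-0.0, -56.94, -50.05, -0.0, 0.02, 0.0], 'tool_pos': [234.91, 551.5, 230.24], 'tcp_rot': [-179.89, -0.01, 156.92], 'ft_force': [0.62, -0.89, 0.57], 'wrist_torque': [-0.07, 0.02, 0.04], 'grip_force': 0.0, 'finger_gap': 85.27}
top [[0.02, -0.99, 0.13, 425.47], [-1.0, -0.02, -0.0, 69.37], [0.01, -0.13, -0.99, 1667.13], [0.0, 0.0, 0.0, 1.0]]
catch_squeezed 0.84 [253.0, 163.0] [689.0, 64.0]
catch_tab 0.67 [392.0, 210.0] [552.0, -362.0]
catch_tab 0.43 [247.0, 161.0] [693.0, 82.0]
gate_hinge 0.94 [225.0, 174.0] [659.0, 152.0]
handle_squeezed 0.72 [245.0, 161.0] [693.0, 90.0]
handle_squeezed 0.67 [280.0, 168.0] [673.0, -17.0]
trigger_plate 0.38 [292.0, 169.0] [671.0, -55.0]
probe 0.56 [248.0, 217.0] [536.0, 76.0]
probe 0.41 [246.0, 156.0] [754.0, 88.0]
probe_foot 0.76 [251.0, 246.0] [437.0, 65.0]
cup 0.91 [350.0, 208.0] [574.0, -281.0]
cup 0.78 [342.0, 247.0] [440.0, -251.0]
cup 0.72 [310.0, 199.0] [605.0, -139.0]
jar 0.86 [183.0, 201.0] [588.0, 305.0]
jar 
[... 962 characters left out ...]
ot 0.68 [196.0, 216.0] [434.0, 63.0]
cup 0.96 [203.0, 260.0] [489.0, -108.0]
cup 0.85 [220.0, 308.0] [568.0, -265.0]
cup 0.64 [241.0, 273.0] [608.0, -142.0]
jar 0.84 [251.0, 170.0] [585.0, 313.0]
jar 0.66 [226.0, 214.0] [528.0, 85.0]
jar 0.62 [160.0, 345.0] [429.0, -387.0]
jar2 0.84 [251.0, 170.0] [585.0, 313.0]
jar2 0.66 [226.0, 214.0] [528.0, 85.0]
jar2 0.62 [160.0, 345.0] [429.0, -387.0]
dishes 0.57 [207.0, 158.0] [413.0, 365.0]
forceps 0.86 [217.0, 366.0] [585.0, -426.0]
slidebox 0.74 [266.0, 343.0] [700.0, -352.0]
slidebox 0.54 [250.0, 169.0] [582.0, 320.0]
vialrack 0.92 [290.0, 166.0] [724.0, 347.0]
joystick 0.65 [256.0, 132.0] [578.0, 544.0]
joystick 0.4 [159.0, 347.0] [429.0, -392.0]
```

```bash
python3 - <<'E'
import cv2
a=cv2.imread("pics/top1.png")[120:280,150:420];cv2.imwrite("pics/top1c.png",cv2.resize(a,None,fx=2.9,fy=2.9,interpolation=cv2.INTER_CUBIC))
a=cv2.imread("pics/scene1.png")[130:350,150:400];cv2.imwrite("pics/scene1c.png",cv2.resize(a,None,fx=2.7,fy=2.7,interpolation=cv2.INTER_CUBIC))
E
```

```text
(no output)
```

View pics/top1c.png

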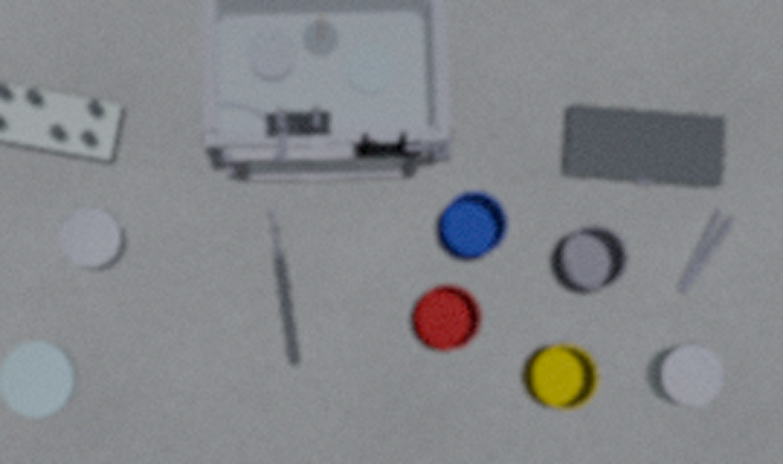

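View pics/scene1c.png

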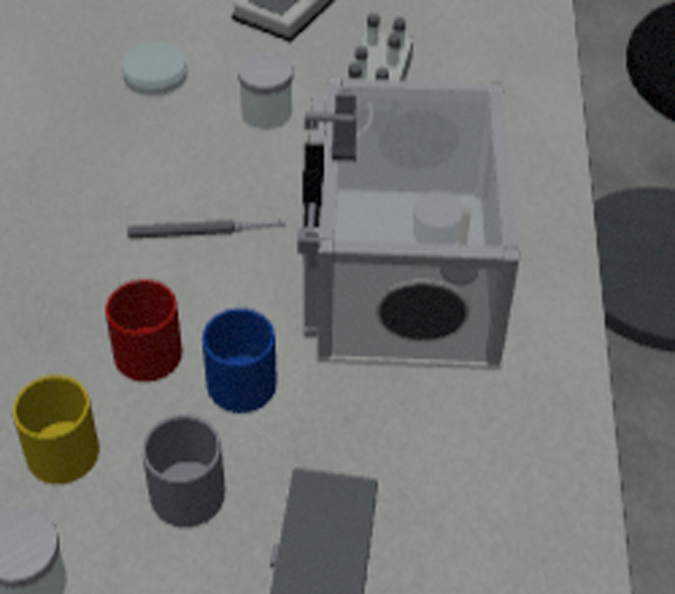

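The crops show the steel cup at about top pixel (353,209). The closed jar is at (388,250), the probe runs from its foot at (251,244) to its tip at (243,192), and the cage is turned a few degrees. I'll fit the poses next.

```bash
cat >> h.py <<'E'
from scipy.optimize import least_squares
def projw(s,p):
    E=np.array(s["extrinsics"]);K=np.array(s["K"]);c=E[:3,:3].T@(np.array(p)-E[:3,3])
    th=np.arctan2(np.hypot(c[0],c[1]),c[2]);u=c[:2]/np.hypot(c[0],c[1]);return K[[0,1],2]+K[[0,1],[0,1]]*th*u
def rayw(s,xy):
    E=np.array(s["extrinsics"]);K=np.array(s["K"]);d=(np.array(xy)-K[[0,1],2])/K[[0,1],[0,1]];th=np.hypot(*d)
    v=np.array([*(d/th*np.sin(th)),np.cos(th)]);return E[:3,3],E[:3,:3]@v
def atzw(s,xy,z):
    o,d=rayw(s,xy);return o+d*(z-o[2])/d[2]
CP={"catch_squeezed":(-78,25,218),"gate_hinge":(-108,110,180),"handle_squeezed":(-108,-50,218),"catch_tab":(-78,56,218),"cage":(0,0,0),"trigger_plate":(-108,-78,218)}
def cagept(v,p):
    c,s=np.cos(v[2]),np.sin(v[2]);return np.array([v[0]+c*p[0]-s*p[1],v[1]+s*p[0]+c*p[1],p[2]])
def fitcage(obs,x0=(765,30,.05)):
    f=lambda v:np.concatenate([(projw if w else proj)(s,cagept(v,CP[n]))-xy for s,w,n,xy in obs])
    return least_squares(f,x0,loss="soft_l1",f_scale=1.5,x_scale=[10,10,.1])
def cageobs(s,w,x0):
    o=[]
    for n in CP:
        for q in r.landmark_of(s,n):
            if q["score"]>.25 and np.linalg.norm((projw if w else proj)(s,cagept(x0,CP[n]))-q["xy"])<(25 if w else 9): o.append((s,w,n,np.array(q["xy"])));break
    return o
E
python3 - <<'E'
from h import *
T=r.snapshot("top");S=r.snapshot("scene");x0=(768,29,.05)
o=cageobs(T,0,x0)+cageobs(S,0,x0);f=fitcage(o,x0)
print(np.round(f.x,3),[(n,np.round(e,1).tolist()) for (_,_,n,_),e in zip(o,f.fun.reshape(-1,2))])
for s in(T,S):
  for q in r.regions_of(s,"probe")[:1]:
    m=q["pixels"];ys,xs=np.nonzero(m);P=np.array([atz(s,(x,y),7)[:2] for x,y in zip(xs,ys)])
    c=P.mean(0);u=np.linalg.svd(P-c)[2][0];u*=np.sign(u[0]);t=(P-c)@u;print("probe",q["score"],len(P),c.round(),np.degrees(np.arctan2(u[1],u[0])),(c+u*t.min()).round(),(c+u*t.max()).round())
  for q in r.regions_of(s,"cup"):
    m=q["pixels"].astype(np.uint8);bgr=s["pixels"][m>0].mean(0);print("cup",round(q["score"],2),bgr.round(),np.round(q["xy"]),atz(s,q["xy"],42).round())
  print([(q["score"],atz(s,q["xy"],0).round()) for q in r.landmark_of(s,"cup")])
E
```

```text
[7.73344e+02 3.60470e+01 1.10000e-02] [('catch_squeezed', [-2.4, -0.7]), ('gate_hinge', [0.6, 0.7]), ('handle_squeezed', [1.3, 1.9]), ('catch_tab', [-0.1, -2.2]), ('trigger_plate', [-1.6, -0.1]), ('catch_squeezed', [-1.0, -0.7]), ('gate_hinge', [0.5, 0.8]), ('handle_squeezed', [-1.4, 1.0]), ('cage', [0.1, -0.1]), ('trigger_plate', [1.3, 0.5])]
probe 0.62 240 [521.  79.] 10.172981482499733 [442.  65.] [615.  96.]
cup 0.93 [ 36.  36. 127.] [304. 231.] [ 489. -114.   42.]
cup 0.86 [123.  64.  34.] [311. 199.] [ 600. -137.   42.]
cup 0.84 [ 20. 119. 131.] [343. 253.] [ 420. -247.   42.]
cup 0.58 [104.  95.  94.] [352. 210.] [ 564. -278.   42.]
[(0.86, array([ 484., -122.,    0.])), (0.78, array([ 437., -248.,    0.])), (0.65, array([ 567., -284.,    0.])), (0.59, array([ 598., -135.,    0.])), (0.34, array([440.,  61.,   0.]))]
probe 0.8 213 [509.  78.] 9.683419518582483 [436.  65.] [614.  96.]
cup 0.95 [68. 31. 13.] [240. 268.] [ 608. -154.   42.]
cup 0.93 [68. 64. 63.] [218. 304.] [ 566. -278.   42.]
cup 0.86 [17. 74. 84.] [170. 287.] [ 425. -238.   42.]
cup 0.74 [16. 17. 70.] [201. 251.] [ 485. -106.   42.]
cup 0.56 [118. 117. 113.] [248. 159.] [575. 327.  42.]
[(0.74, array([ 436., -247.,    0.])), (0.61, array([ 611., -150.,    0.])), (0.56, array([ 564., -263.,    0.]))]
```

```bash
cat >> h.py <<'E'
def plan(x,y,z,yaw,n,dec=4):
    """n rows of (translation m, spin rad) from the measured pose to the world target"""
    st=r.sense();p=np.array(st["tool_pos"],float);a=np.radians(st["tcp_rot"][2]);d=np.array([x,y,z])-p
    da=(np.radians(yaw)-a+np.pi)%(2*np.pi)-np.pi
    print("from",p.round(1),np.degrees(a).round(1),"d",d.round(1),np.degrees(da).round(1))
    w=d/n/1000;out=[]
    for i in range(n):
        c,s=np.cos(a),np.sin(a);out.append([round(c*w[0]+s*w[1],dec),round(s*w[0]-c*w[1],dec),round(-w[2],dec),round(-da/n,3)]);a+=da/n
    for o in out if abs(da)>.03 else out[:1]:print(o)
E
python3 -c "
from h import *
plan(578,90,170,190,16)"
```

```text
from [235.2 552.  231.3] 156.9 d [ 342.8 -462.   -61.3] 33.1
[np.float64(-0.031), np.float64(-0.0182), np.float64(0.0038), np.float64(-0.036)]
[np.float64(-0.0304), np.float64(-0.0193), np.float64(0.0038), np.float64(-0.036)]
[np.float64(-0.0296), np.float64(-0.0204), np.float64(0.0038), np.float64(-0.036)]
[np.float64(-0.0289), np.float64(-0.0214), np.float64(0.0038), np.float64(-0.036)]
[np.float64(-0.0281), np.float64(-0.0224), np.float64(0.0038), np.float64(-0.036)]
[np.float64(-0.0273), np.float64(-0.0234), np.float64(0.0038), np.float64(-0.036)]
[np.float64(-0.0264), np.float64(-0.0244), np.float64(0.0038), np.float64(-0.036)]
[np.float64(-0.0255), np.float64(-0.0253), np.float64(0.0038), np.float64(-0.036)]
[np.float64(-0.0246), np.float64(-0.0262), np.float64(0.0038), np.float64(-0.036)]
[np.float64(-0.0236), np.float64(-0.0271), np.float64(0.0038), np.float64(-0.036)]
[np.float64(-0.0226), np.float64(-0.0279), np.float64(0.0038), np.float64(-0.036)]
[np.float64(-0.0216), np.float64(-0.0287), np.float64(0.0038), np.float64(-0.036)]
[np.float64(-0.0205), np.float64(-0.0295), np.float64(0.0038), np.float64(-0.036)]
[np.float64(-0.0195), np.float64(-0.0302), np.float64(0.0038), np.float64(-0.036)]
[np.float64(-0.0184), np.float64(-0.0309), np.float64(0.0038), np.float64(-0.036)]
[np.float64(-0.0172), np.float64(-0.0316), np.float64(0.0038), np.float64(-0.036)]
```

Call:
carry_out(commands=[{"jaw":0.085,"translation":[-0.031,-0.018,0.004],"spin":-0.036},{"jaw":0.085,"translation":[-0.03,-0.019,0.004],"spin":-0.036},{"jaw":0.085,"translation":[-0.03,-0.02,0.004],"spin":-0.036},{"jaw":0.085,"translation":[-0.029,-0.021,0.004],"spin":-0.036},{"jaw":0.085,"translation":[-0.028,-0.022,0.004],"spin":-0.036},{"jaw":0.085,"translation":[-0.027,-0.023,0.004],"spin":-0.036},{"jaw":0.085,"translation":[-0.026,-0.024,0.004],"spin":-0.036},{"jaw":0.085,"translation":[-0.026,-0.025,0.004],"spin":-0.036}], squeeze=20)

```text
time: 3.37
tool_pos: [407.8, 322.3, 199.4]
tcp_rot: [180.0, 0.0, 173.5]
ft_force: [1.1, 1.1, -0.0]
finger_gap: 84.9
grip_force: 0.0
```

Call:
carry_out(commands=[{"jaw":0.05,"translation":[-0.025,-0.026,0.004],"spin":-0.036},{"jaw":0.05,"translation":[-0.024,-0.027,0.004],"spin":-0.036},{"jaw":0.05,"translation":[-0.023,-0.028,0.004],"spin":-0.036},{"jaw":0.05,"translation":[-0.022,-0.029,0.004],"spin":-0.036},{"jaw":0.05,"translation":[-0.021,-0.03,0.004],"spin":-0.036},{"jaw":0.05,"translation":[-0.02,-0.03,0.004],"spin":-0.036},{"jaw":0.05,"translation":[-0.018,-0.031,0.004],"spin":-0.036},{"jaw":0.05,"translation":[-0.017,-0.032,0.004],"spin":-0.036}])

```text
time: 4.03
tool_pos: [581.2, 90.1, 167.2]
tcp_rot: [180.0, 0.0, -170.0]
ft_force: [1.1, 0.2, -0.2]
finger_gap: 50.5
grip_force: 0.0
```

```bash
python3 - <<'E'
from h import *
s=r.snapshot("wrist");cv2.imwrite("pics/w1.png",s["pixels"]);print(np.round(s["K"],1).tolist(),np.round(s["extrinsics"],2).tolist())
for n,z in(("probe",0),("probe_foot",7)):
  for q in r.landmark_of(s,n)[:2]:print(n,round(q["score"],2),np.round(q["xy"],1),atzw(s,q["xy"],z).round(1))
for q in r.regions_of(s,"probe")[:1]:
    ys,xs=np.nonzero(q["pixels"]);P=np.array([atzw(s,(x,y),7)[:2] for x,y in zip(xs,ys)])
    c=P.mean(0);u=np.linalg.svd(P-c,full_matrices=False)[2][0];u*=np.sign(u[0]);t=(P-c)@u;print(q["score"],len(P),c.round(1),np.degrees(np.arctan2(u[1],u[0])),(c+u*t.min()).round(1),(c+u*t.max()).round(1))
x0=(771,34,.03)
for n in CP: 
  for q in r.landmark_of(s,n)[:2]:print(n,round(q["score"],2),np.round(q["xy"],1),projw(s,cagept(x0,CP[n])).round(1))
E
```

```text
[[297.3, 0.0, 252.1], [0.0, 297.3, 192.9], [0.0, 0.0, 1.0]] [[-0.17, 0.93, 0.32, 499.15], [0.98, 0.16, 0.06, 75.01], [0.0, 0.32, -0.95, 308.87], [0.0, 0.0, 0.0, 1.0]]
probe 0.85 [247.8 122.6] [528.   75.6   0. ]
probe 0.61 [283.8 247.5] [663.9 142.4   0. ]
probe_foot 0.83 [252.1  33. ] [436.   63.9   7. ]
0.62 2112 [513.8  76.3] 10.15434826401195 [436.3  62.5] [621.3  95.6]
handle_squeezed 0.43 [420.4 198.8] [ 56.  369.2]
cage 0.56 [191.3 304.3] [187.1 301.8]
trigger_plate 0.89 [ 28.  362.4] [ 22.5 355.1]
trigger_plate 0.46 [190.8 303.5] [ 22.5 355.1]
```

View pics/w1.png

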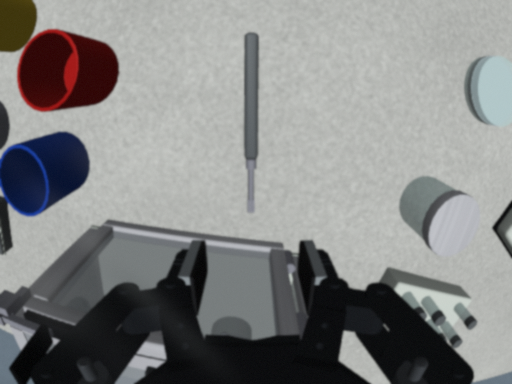

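The wrist view shows the probe straight below: foot at (251,35), handle/shank joint at (251,160), tip at (250,212). I'm descending onto the shank.

Call:
carry_out(commands=[{"jaw":0.04,"translation":[0,-0.0017,0.02],"spin":0},{"jaw":0.04,"translation":[0,0,0.024],"spin":0},{"jaw":0.04,"translation":[0,0,0.024],"spin":0},{"jaw":0.04,"translation":[0,0,0.024],"spin":0},{"jaw":0.04,"translation":[0,0,0.024],"spin":0},{"jaw":0.04,"translation":[0,0,0.022],"spin":0},{"jaw":0.04,"translation":[0,0,0.016],"spin":0},{"jaw":0.04,"translation":[0,0,0.01],"spin":0}])

```text
time: 5.2
tool_pos: [578.9, 90.7, 1.0]
tcp_rot: [180.0, -0.2, -170.0]
ft_force: [-1.0, 0.4, -0.9]
finger_gap: 39.9
grip_force: 0.0
```

Call:
carry_out(commands=[{"jaw":0.0,"translation":[0,0,0],"spin":0},{"jaw":0.0,"translation":[0,0,0],"spin":0},{"jaw":0.0,"translation":[0,0,0],"spin":0},{"jaw":0.0,"translation":[0,0,0],"spin":0},{"jaw":0.0,"translation":[0,0,0],"spin":0},{"jaw":0.0,"translation":[0,0,0],"spin":0},{"jaw":0.0,"translation":[0,0,0],"spin":0},{"jaw":0.0,"translation":[0,0,0],"spin":0}], squeeze=20)

```text
time: 5.87
tool_pos: [581.8, 90.2, 4.5]
tcp_rot: [-180.0, 0.1, -170.1]
ft_force: [2.1, -0.9, 5.1]
finger_gap: 4.6
grip_force: 21.6
```

Call:
carry_out(commands=[{"jaw":0.0,"translation":[0,0,-0.01],"spin":0},{"jaw":0.0,"translation":[0,0,-0.02],"spin":0},{"jaw":0.0,"translation":[0,0,-0.025],"spin":0},{"jaw":0.0,"translation":[0,0,-0.03],"spin":0},{"jaw":0.0,"translation":[0,0,-0.03],"spin":0},{"jaw":0.0,"translation":[0,0,-0.03],"spin":0},{"jaw":0.0,"translation":[0,0,-0.025],"spin":0},{"jaw":0.0,"translation":[0,0,-0.02],"spin":0}])

```text
time: 6.53
tool_pos: [580.9, 90.0, 196.4]
tcp_rot: [-180.0, 0.1, -170.1]
ft_force: [0.1, 0.7, -1.8]
finger_gap: 4.6
grip_force: 21.2
```

```bash
python3 - <<'E'
from h import *
s=r.snapshot("scene");st=r.sense();print(st["tool_pos"],st["finger_gap"],st["wrist_torque"])
a=cv2.resize(s["pixels"][90:290,150:350],None,fx=1.9,fy=2,interpolation=cv2.INTER_CUBIC)
w=r.snapshot("wrist")["pixels"][:, 80:432]
cv2.imwrite("pics/a2.png",np.hstack([a[:384],w]))
E
```

```text
[582.79459212  90.13853131 200.71208905] 4.660597272529712 [ 0.01063287 -0.06189875 -0.00104282]
```

View pics/a2.png

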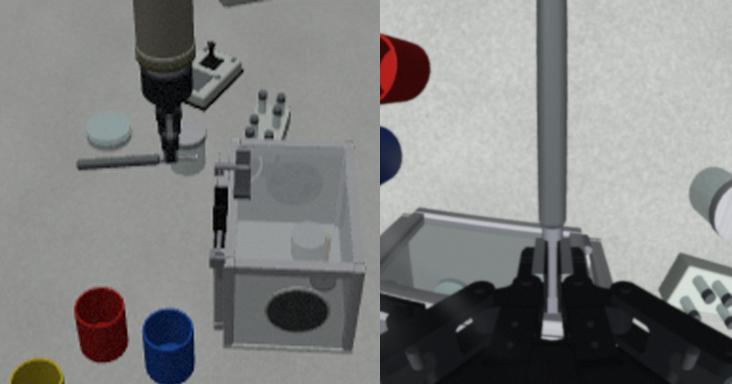

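The probe is held rigidly horizontal: handle at (80–160,160) in the scene crop, no pivoting. I'll lower it and slacken the jaw in small steps so gravity turns it.

Call:
carry_out(commands=[{"jaw":0.0,"translation":[0,0,0.03],"spin":0},{"jaw":0.0,"translation":[0,0,0.035],"spin":0},{"jaw":0.0,"translation":[0,0,0.035],"spin":0},{"jaw":0.0,"translation":[0,0,0.025],"spin":0},{"jaw":0.003,"translation":[0,0,0],"spin":0},{"jaw":0.004,"translation":[0,0,0],"spin":0},{"jaw":0.0045,"translation":[0,0,0],"spin":0},{"jaw":0.0045,"translation":[0,0,0],"spin":0}])

```text
time: 7.3
tool_pos: [582.4, 90.2, 70.9]
tcp_rot: [-180.0, 0.2, -170.1]
ft_force: [0.7, -0.2, -0.1]
finger_gap: 5.1
grip_force: 21.2
```

Call:
carry_out(commands=[{"jaw":0.005,"translation":[0,0,0],"spin":0},{"jaw":0.005,"translation":[0,0,0],"spin":0},{"jaw":0.005,"translation":[0,0,0],"spin":0},{"jaw":0.005,"translation":[0,0,0],"spin":0},{"jaw":0.0055,"translation":[0,0,0],"spin":0},{"jaw":0.0055,"translation":[0,0,0],"spin":0},{"jaw":0.0055,"translation":[0,0,0],"spin":0},{"jaw":0.0055,"translation":[0,0,0],"spin":0}])

```text
time: 7.97
tool_pos: [580.6, 90.1, 68.2]
tcp_rot: [180.0, -0.0, -170.1]
ft_force: [0.3, -0.2, 0.6]
finger_gap: 5.7
grip_force: 4.4
```

```bash
cat >> h.py <<'E'
def tilt():
    s=r.snapshot("scene");q=r.regions_of(s,"probe")[:1];f=r.landmark_of(s,"probe_foot")[:1];g=r.sense()["tool_pos"]
    # foot in the vertical plane through the probe (yaw -170 tool x)
    a=np.radians(r.sense()["tcp_rot"][2]);n=np.array([np.sin(a),-np.cos(a),0])
    if f:
        o,d=ray(s,f[0]["xy"]);p=o+d*(n@(np.array(g)-o))/(n@d);v=p-np.array(g);print("foot",round(f[0]["score"],2),np.round(f[0]["xy"]),p.round(0),"tilt down deg",np.degrees(np.arctan2(-v[2]+5,np.hypot(v[0],v[1]))).round(1),"len",np.linalg.norm(v).round())
    return s
E
python3 - <<'E'
from h import *
tilt();print(r.sense()["finger_gap"],r.sense()["grip_force"])
E
```

```text
foot 0.58 [200. 215.] [447.  67.  10.] tilt down deg 25.0 len 148.0
5.520658537886151 4.397994875907898
```

Call:
carry_out(commands=[{"jaw":0.0055,"translation":[0,0,-0.01],"spin":0},{"jaw":0.0055,"translation":[0,0,-0.012],"spin":0},{"jaw":0.0055,"translation":[0,0,-0.012],"spin":0},{"jaw":0.0055,"translation":[0,0,-0.012],"spin":0},{"jaw":0.0055,"translation":[0,0,-0.012],"spin":0},{"jaw":0.0055,"translation":[0,0,-0.012],"spin":0},{"jaw":0.0055,"translation":[0,0,-0.01],"spin":0},{"jaw":0.0055,"translation":[0,0,0],"spin":0}])

```text
time: 8.78
tool_pos: [582.4, 90.2, 151.9]
tcp_rot: [-180.0, 0.3, -170.1]
ft_force: [0.1, 0.8, -0.2]
finger_gap: 5.4
grip_force: 5.1
```

```bash
python3 - <<'E'
from h import *
tilt();print(r.sense()["finger_gap"],r.sense()["grip_force"],r.sense()["tool_pos"])
E
```

```text
foot 0.45 [252. 172.] [617.  96. 186.] tilt down deg -41.6 len 51.0
5.569299471708476 5.351606011390686 [581.21841524  90.09153974 148.84548099]
```

```bash
python3 - <<'E'
from h import *
s=r.snapshot("scene")
a=cv2.resize(s["pixels"][90:290,150:350],None,fx=1.9,fy=1.92,interpolation=cv2.INTER_CUBIC)
w=r.snapshot("wrist")["pixels"][:, 80:432]
cv2.imwrite("pics/a3.png",np.hstack([a[:384],w]))
E
```

```text
(no output)
```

View pics/a3.png

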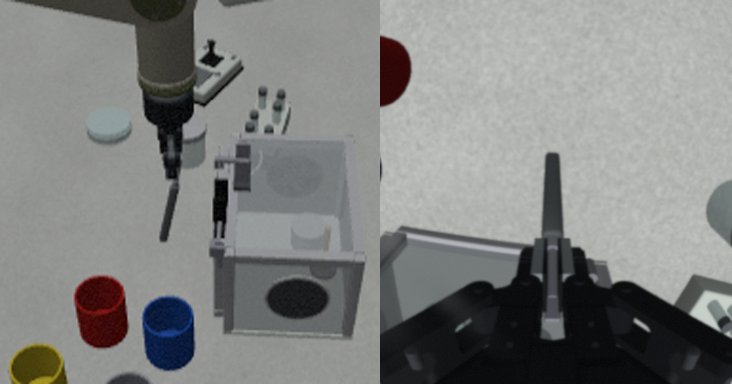

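The probe now hangs nearly upright, foot at scene pixel about (236,214) and wrist pixel about (253,156). I'll clamp it and triangulate the foot.

```bash
python3 - <<'E'
from h import *
s=r.snapshot("scene");w=r.snapshot("wrist");g=r.sense()["tool_pos"]
for s_,xy,f in((s,(235.8,213),ray),(w,(253,156),rayw)):
    a=np.radians(190);n=np.array([np.sin(a),-np.cos(a),0]);o,d=f(s_,xy);p=o+d*(n@(np.array(g)-o))/(n@d);print(p.round(1),(p-g).round(1))
print(r.landmark_of(w,"probe_foot")[:1])
plan(568,-277,215,190,16)
E
```

```text
[561.4  86.6   8.9] [ -20.    -3.5 -139.9]
[533.9  81.8 120.3] [-47.4  -8.4 -28.5]
[{'xy': [254.8, 159.2], 'score': 0.58}]
from [581.4  90.1 148.8] -170.1 d [ -13.4 -367.1   66.2] 0.1
[np.float64(0.0048), np.float64(-0.0225), np.float64(-0.0041), np.float64(-0.0)]
```

Call:
carry_out(commands=[{"jaw":0.0,"translation":[0,0,-0.01],"spin":0},{"jaw":0.0,"translation":[0,0,-0.03],"spin":0},{"jaw":0.0,"translation":[0,-0.015,-0.035],"spin":0},{"jaw":0.0,"translation":[0,-0.025,-0.025],"spin":0},{"jaw":0.0,"translation":[0,-0.033,0],"spin":0},{"jaw":0.0,"translation":[0,-0.033,0],"spin":0},{"jaw":0.0,"translation":[0,-0.033,0],"spin":0},{"jaw":0.0,"translation":[0,-0.033,0],"spin":0}])

```text
time: 9.85
tool_pos: [609.8, -80.7, 247.9]
tcp_rot: [180.0, -0.1, -170.1]
ft_force: [0.4, 0.3, -1.0]
finger_gap: 4.8
grip_force: 19.6
```

Call:
carry_out(commands=[{"jaw":0.0,"translation":[0.01,-0.033,0],"spin":0},{"jaw":0.0,"translation":[0.01,-0.033,0],"spin":0},{"jaw":0.0,"translation":[0.01,-0.033,0],"spin":0},{"jaw":0.0,"translation":[0.01,-0.033,0],"spin":0},{"jaw":0.0,"translation":[0.01,-0.025,0],"spin":0},{"jaw":0.0,"translation":[0.007,-0.015,0],"spin":0},{"jaw":0.0,"translation":[0,-0.008,0],"spin":0},{"jaw":0.0,"translation":[0,0,0],"spin":0}])

```text
time: 10.52
tool_pos: [584.6, -267.9, 247.5]
tcp_rot: [180.0, -0.1, -170.2]
ft_force: [0.4, -0.6, -0.7]
finger_gap: 4.4
grip_force: 19.6
```

```bash
python3 - <<'E'
from h import *
s=r.snapshot("scene");w=r.snapshot("wrist");t=r.snapshot("top");g=r.sense()["tool_pos"];print(g.round(1) if hasattr(g,'round') else g)
for n,s_,f in(("s",s,atz),("w",w,atzw),("t",t,atz)):
    for q in r.regions_of(s_,"cup")[:4]: print(n,"reg",round(q["score"],2),s_["pixels"][q["pixels"]].mean(0).round(),np.round(q["xy"]),f(s_,q["xy"],42).round())
    for q in r.landmark_of(s_,"cup")[:4]: print(n,"lm",round(q["score"],2),np.round(q["xy"]),f(s_,q["xy"],0).round())
    for q in r.landmark_of(s_,"probe_foot")[:1]: print(n,"foot",round(q["score"],2),np.round(q["xy"]),f(s_,q["xy"],115).round())
a=cv2.resize(s["pixels"][150:350,120:320],None,fx=1.9,fy=1.92,interpolation=cv2.INTER_CUBIC)
cv2.imwrite("pics/a4.png",np.hstack([a[:384],w["pixels"][:, 80:432]]))
E
```

```text
[ 585.5 -265.2  248. ]
s reg 0.91 [78. 74. 73.] [218. 303.] [ 566. -274.   42.]
s reg 0.84 [13. 14. 75.] [198. 253.] [ 478. -114.   42.]
s reg 0.73 [80. 39. 19.] [239. 263.] [ 604. -138.   42.]
s reg 0.61 [22. 85. 96.] [170. 289.] [ 426. -245.   42.]
s lm 0.85 [242. 274.] [ 613. -146.    0.]
s lm 0.82 [218. 312.] [ 563. -276.    0.]
s lm 0.56 [172. 298.] [ 427. -245.    0.]
s foot 0.58 [212. 293.] [ 559. -294.  115.]
w reg 0.93 [ 58. 159. 172.] [298.  37.] [ 424. -241.   42.]
w reg 0.84 [ 24.  25. 106.] [392. 115.] [ 488. -106.   42.]
w reg 0.72 [111.  50.  26.] [349. 196.] [ 603. -138.   42.]
w reg 0.66 [146. 136. 135.] [239. 148.] [ 566. -286.   42.]
w lm 0.8 [336. 185.] [ 602. -144.    0.]
w lm 0.75 [246. 143.] [ 566. -278.    0.]
w lm 0.7 [376. 113.] [ 491. -111.    0.]
w lm 0.68 [291.  49.] [ 433. -242.    0.]
w foot 0.72 [251. 161.] [ 564. -272.  115.]
t reg 0.83 [127.  68.  37.] [313. 197.] [ 608. -144.   42.]
t reg 0.77 [ 42.  41. 131.] [304. 232.] [ 485. -115.   42.]
t reg 0.46 [104.  97.  96.] [347. 207.] [ 575. -260.   42.]
t lm 0.96 [300. 233.] [ 483. -106.    0.]
t lm 0.65 [351. 209.] [ 571. -283.    0.]
t lm 0.61 [310. 200.] [ 600. -140.    0.]
```

View pics/a4.png

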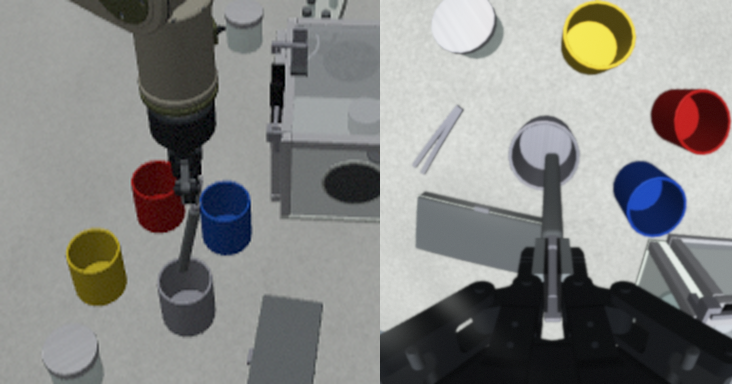

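The steel cup's open rim is centred at wrist pixel (244,153) and the foot at (253,158), so the foot is about 8 mm too far left in y. I'll correct that and lower it in.

Call:
carry_out(commands=[{"jaw":0.0,"translation":[0.001,-0.004,0],"spin":0},{"jaw":0.0,"translation":[0.0,-0.004,0.01],"spin":0},{"jaw":0.0,"translation":[0,0,0.02],"spin":0},{"jaw":0.0,"translation":[0,0,0.02],"spin":0},{"jaw":0.0,"translation":[0,0,0.02],"spin":0},{"jaw":0.0,"translation":[0,0,0.016],"spin":0},{"jaw":0.0,"translation":[0,0,0.009],"spin":0},{"jaw":0.0,"translation":[0,0,0],"spin":0}])

```text
time: 11.78
tool_pos: [584.2, -274.2, 150.2]
tcp_rot: [179.9, -0.2, -170.1]
ft_force: [-0.3, -0.5, -0.6]
finger_gap: -0.3
grip_force: 0.0
```

```bash
python3 - <<'E'
from h import *
s=r.snapshot("scene");w=r.snapshot("wrist")
a=cv2.resize(s["pixels"][200:350,150:300],None,fx=2.53,fy=2.56,interpolation=cv2.INTER_CUBIC)
cv2.imwrite("pics/a5.png",np.hstack([a[:384],w["pixels"][:, 80:432]]))
E
```

```text
(no output)
```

View pics/a5.png

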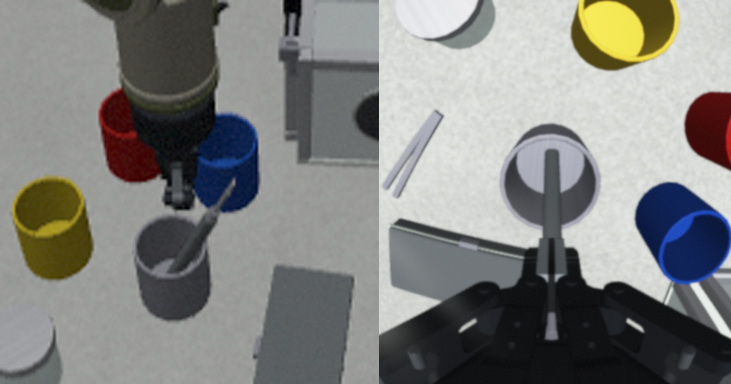

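The probe slid out of the pads into the cup. It leans on the rim with its tip up (scene crop tip at about (233,180)) and the cup stands. I'll retract straight up, then re-measure.

Call:
carry_out(commands=[{"jaw":0.0,"translation":[0,0,-0.01],"spin":0},{"jaw":0.0,"translation":[0,0,-0.025],"spin":0},{"jaw":0.0,"translation":[0,0,-0.035],"spin":0},{"jaw":0.0,"translation":[0,0,-0.035],"spin":0},{"jaw":0.0,"translation":[0,0,-0.035],"spin":0},{"jaw":0.07,"translation":[0,0,-0.02],"spin":0},{"jaw":0.07,"translation":[-0.02,0.02,0],"spin":0},{"jaw":0.07,"translation":[-0.025,0.03,0],"spin":0}])

```text
time: 12.55
tool_pos: [622.0, -220.5, 319.3]
tcp_rot: [-179.7, 0.4, -170.3]
ft_force: [1.0, 0.8, -0.1]
finger_gap: 35.9
grip_force: 0.0
```

```bash
python3 - <<'E'
from h import *
S=r.snapshot("scene");T=r.snapshot("top");W=r.snapshot("wrist");x0=(771,34,.03)
print(r.sense()["tool_pos"].round(1))
o=[];
for s,w in((T,0),(S,0),(W,1)):o+=cageobs(s,w,x0)
f=fitcage(o,x0);print(np.round(f.x,3),[(n,np.round(e,1).tolist()) for (_,_,n,_),e in zip(o,f.fun.reshape(-1,2))])
for n in CP:print(n,cagept(f.x,CP[n]).round(1))
a=cv2.resize(S["pixels"][130:350,150:350],None,fx=1.9,fy=1.75,interpolation=cv2.INTER_CUBIC)
cv2.imwrite("pics/a6.png",np.hstack([a[:384],W["pixels"][:, 80:]]))
E
```

```text
[ 622.7 -215.3  315.8]
[7.74392e+02 3.79880e+01 7.30000e-02] [('catch_squeezed', [0.4, 1.8]), ('gate_hinge', [0.3, 0.2]), ('handle_squeezed', [0.6, -0.8]), ('catch_tab', [-0.9, 0.6]), ('trigger_plate', [0.2, 1.8]), ('catch_squeezed', [-4.0, 0.3]), ('gate_hinge', [1.0, 0.3]), ('handle_squeezed', [0.8, -0.8]), ('catch_tab', [-4.1, -2.1]), ('cage', [3.1, -0.7]), ('trigger_plate', [3.1, 1.6]), ('catch_squeezed', [-0.1, 1.0]), ('handle_squeezed', [1.7, -0.9]), ('catch_tab', [0.6, 2.2]), ('trigger_plate', [-2.4, -0.5])]
catch_squeezed [694.8  57.2 218. ]
gate_hinge [658.6 139.8 180. ]
handle_squeezed [670.3 -19.8 218. ]
catch_tab [692.5  88.1 218. ]
cage [774.4  38.    0. ]
trigger_plate [672.4 -47.7 218. ]
```

View pics/a6.png

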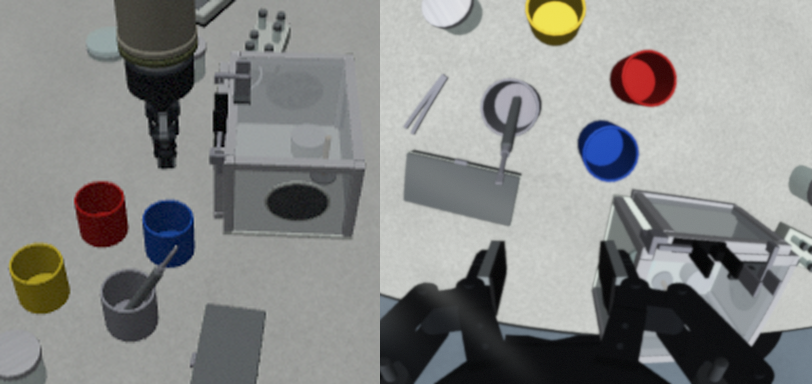

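The probe stands in the steel cup, leaning, tip up (wrist panel about (500,180)), and everything else looks undisturbed. Moving to hover over the catch.

```bash
python3 -c "
from h import *
plan(692,56,300,184.2,8,3)"
```

```text
from [ 621.3 -217.5  313.3] -170.1 d [ 70.7 273.5 -13.3] -5.7
[np.float64(-0.015), np.float64(0.032), np.float64(0.002), np.float64(0.012)]
[np.float64(-0.014), np.float64(0.032), np.float64(0.002), np.float64(0.012)]
[np.float64(-0.014), np.float64(0.033), np.float64(0.002), np.float64(0.012)]
[np.float64(-0.013), np.float64(0.033), np.float64(0.002), np.float64(0.012)]
[np.float64(-0.013), np.float64(0.033), np.float64(0.002), np.float64(0.012)]
[np.float64(-0.013), np.float64(0.033), np.float64(0.002), np.float64(0.012)]
[np.float64(-0.012), np.float64(0.033), np.float64(0.002), np.float64(0.012)]
[np.float64(-0.012), np.float64(0.033), np.float64(0.002), np.float64(0.012)]
```

Call:
carry_out(commands=[{"jaw":0.07,"translation":[-0.015,0.032,0.002],"spin":0.012},{"jaw":0.07,"translation":[-0.014,0.032,0.002],"spin":0.012},{"jaw":0.07,"translation":[-0.014,0.033,0.002],"spin":0.012},{"jaw":0.07,"translation":[-0.013,0.033,0.002],"spin":0.012},{"jaw":0.07,"translation":[-0.013,0.033,0.002],"spin":0.012},{"jaw":0.07,"translation":[-0.013,0.033,0.002],"spin":0.012},{"jaw":0.07,"translation":[-0.012,0.033,0.002],"spin":0.012},{"jaw":0.07,"translation":[-0.012,0.033,0.002],"spin":0.012}])

```text
time: 14.27
tool_pos: [692.3, 58.0, 297.3]
tcp_rot: [-180.0, 0.0, -175.6]
ft_force: [0.5, -0.2, 0.3]
finger_gap: 70.2
grip_force: 0.0
```

```bash
python3 - <<'E'
from h import *
x0=(774,37,.07);o=[]
print(r.sense()["tool_pos"].round(1),r.sense()["tcp_rot"].round(1))
for k in range(2):
    W=r.snapshot("wrist");o+=cageobs(W,1,x0)
f=fitcage(o,x0);print(np.round(f.x,3),[(n,np.round(xy).tolist(),np.round(e,1).tolist()) for (_,_,n,xy),e in zip(o,f.fun.reshape(-1,2))])
for n in CP:print(n,cagept(f.x,CP[n]).round(1))
cv2.imwrite("pics/w7.png",cv2.resize(W["pixels"],None,fx=1.5,fy=1.5))
E
```

```text
[692.3  58.  297.3] [-180.     0.  -175.6]
[7.74903e+02 3.66380e+01 3.80000e-02] [('catch_squeezed', [252.0, 205.0], [0.9, 2.4]), ('gate_hinge', [347.0, 166.0], [-0.9, -1.5]), ('handle_squeezed', [161.0, 168.0], [-0.9, 0.1]), ('catch_tab', [288.0, 208.0], [3.5, 0.4]), ('trigger_plate', [129.0, 170.0], [-0.9, -2.6]), ('catch_squeezed', [256.0, 205.0], [1.5, 2.1]), ('gate_hinge', [348.0, 165.0], [1.3, -0.2]), ('handle_squeezed', [166.0, 166.0], [-2.0, 2.4]), ('trigger_plate', [133.0, 171.0], [-1.3, -3.6])]
catch_squeezed [696.   58.7 218. ]
gate_hinge [662.8 142.5 180. ]
handle_squeezed [668.9 -17.4 218. ]
catch_tab [694.9  89.7 218. ]
cage [774.9  36.6   0. ]
trigger_plate [669.9 -45.4 218. ]
```

View pics/w7.png

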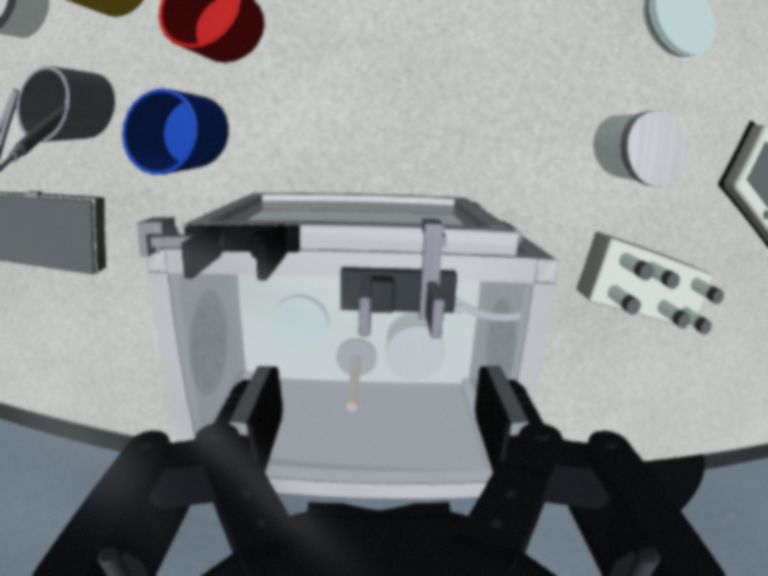

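The wrist view shows the lug at full-frame column about 243 and the tab at 291 (rows 199–223), with the handle plates at columns 128–195, row 160. I'll check the lateral fit against these.

```bash
python3 - <<'E'
from h import *
W=r.snapshot("wrist");st=r.sense();print(st["tool_pos"].round(1))
for v in((774.9,36.6,.038),(774.5,37,.048)):
    for n,p in(("lugtop",(-78,13,230)),("lugback",(-67,13,230)),("lugfront",(-89,13,230)),("tabtop",(-78,53,230)),("tabback",(-67,53,230)),("cornerL",(-100,-135,200)),("cornerR",(-100,135,200)),("tcp",None)):
        print(n,projw(W,cagept(v,p)).round(1) if p else projw(W,st["tool_pos"]).round(1))
g=cv2.cvtColor(W["pixels"],cv2.COLOR_BGR2GRAY)
print(g[205:230:3,234:300:2])
E
```

```text
[692.1  55.8 297.4]
lugtop [240.7 212.5]
lugback [240.4 225.6]
lugfront [241.1 199. ]
tabtop [292.9 214.3]
tabback [291.6 227.2]
cornerL [ 84.4 170.4]
cornerR [379.9 180.5]
tcp [253.5 253.4]
lugtop [240.3 211.9]
lugback [240.1 225. ]
lugfront [240.5 198.3]
tabtop [292.5 213.2]
tabback [291.4 226.1]
cornerL [ 84.  171.4]
cornerR [379.6 178.6]
tcp [253.5 253.4]
[[ 84  83 104 139 150 138  94  67  67  64  64  64  62  56  61  68  68  67
   66  66  66  65  79 135 120  62  59 110 146 148 128  73  64]
 [196 196 171 145 146 136 122 157 153 142 144 143 145 158 174 174 173 166
  157 150 145 146 129 138 113  58  65 124 150 148 133 132 133]
 [205 204 178 144 146 139 159 202 205 205 204 204 204 204 203 194 179 172
  170 169 168 168 149 143 124  63  70 128 148 146 157 200 204]
 [203 202 177 147 148 141 162 203 204 204 204 205 203 197 178 169 167 169
  169 169 169 168 167 167 155  93  75 135 151 149 161 202 205]
 [203 198 162 147 148 138 162 203 204 204 204 204 198 175 168 169 167 169
  170 171 176 180 180 176 170 130  87 139 150 147 178 205 206]
 [203 199 162 146 149 138 168 203 205 205 205 200 181 167 166 170 181 190
  195 195 197 197 198 197 195 175 117 141 148 143 184 204 206]
 [201 201 184 153 153 159 191 203 204 204 203 199 173 168 183 193 196 197
  196 196 196 197 197 198 197 188 147 143 147 144 188 205 205]
 [167 167 166 168 174 192 200 203 204 203 204 198 174 185 194 195 195 196
  195 195 196 197 198 197 196 196 191 186 186 184 195 205 204]
 [169 169 169 169 166 165 173 195 202 203 203 197 190 193 195 197 194 195
  196 194 195 196 196 196 196 197 195 195 197 195 195 202 203]]
```

Call:
carry_out(commands=[{"jaw":0.07,"translation":[-0.0016,0.0019,0.008],"spin":0.031},{"jaw":0.07,"translation":[0,0,0.014],"spin":0},{"jaw":0.07,"translation":[0,0,0.014],"spin":0},{"jaw":0.07,"translation":[0,0,0.014],"spin":0},{"jaw":0.07,"translation":[0,0,0.014],"spin":0},{"jaw":0.07,"translation":[0,0,0.014],"spin":0},{"jaw":0.07,"translation":[0,0,0.01],"spin":0},{"jaw":0.07,"translation":[0,0,0.004],"spin":0}])

```text
time: 15.68
tool_pos: [692.3, 58.2, 201.9]
tcp_rot: [180.0, -0.2, -177.3]
ft_force: [-0.5, -0.3, 0.0]
finger_gap: 69.7
grip_force: 0.0
```

Call:
carry_out(commands=[{"jaw":0.05,"translation":[0,0,0],"spin":0},{"jaw":0.045,"translation":[0,0,0],"spin":0},{"jaw":0.04,"translation":[0,0,0],"spin":0},{"jaw":0.036,"translation":[0,0,0],"spin":0},{"jaw":0.032,"translation":[0,0,0],"spin":0},{"jaw":0.028,"translation":[0,0,0],"spin":0},{"jaw":0.026,"translation":[0,0,0],"spin":0},{"jaw":0.026,"translation":[0,0,0],"spin":0}], squeeze=30)

```text
time: 16.35
tool_pos: [693.8, 59.5, 207.2]
tcp_rot: [179.9, 0.1, -177.3]
ft_force: [-3.2, 4.6, 2.4]
finger_gap: 28.7
grip_force: 29.4
```

The catch is squeezed to its stop (reading 28.7, with the usual 1.3 mm offset) and well centred. Now the handle.

Call:
carry_out(commands=[{"jaw":0.08,"translation":[0,0,0],"spin":0},{"jaw":0.08,"translation":[0,0,0],"spin":0},{"jaw":0.08,"translation":[0,0,0],"spin":0},{"jaw":0.08,"translation":[0,0,-0.015],"spin":0},{"jaw":0.08,"translation":[0,0,-0.025],"spin":0},{"jaw":0.08,"translation":[0,0,-0.025],"spin":0},{"jaw":0.08,"translation":[0.005,-0.013,-0.015],"spin":0},{"jaw":0.08,"translation":[0.009,-0.023,0],"spin":0}])

```text
time: 17.02
tool_pos: [683.2, 22.5, 291.1]
tcp_rot: [-180.0, 0.5, -177.2]
ft_force: [1.9, -0.6, 1.2]
finger_gap: 80.3
grip_force: 0.0
```

Call:
carry_out(commands=[{"jaw":0.08,"translation":[0.009,-0.023,0],"spin":0},{"jaw":0.08,"translation":[0.006,-0.015,0],"spin":0},{"jaw":0.08,"translation":[0,0,0],"spin":0},{"jaw":0.08,"translation":[0,0,0],"spin":0},{"jaw":0.08,"translation":[0,0,0],"spin":0},{"jaw":0.08,"translation":[0,0,0],"spin":0},{"jaw":0.08,"translation":[0,0,0],"spin":0},{"jaw":0.08,"translation":[0,0,0],"spin":0}])

```text
time: 17.68
tool_pos: [668.1, -16.2, 285.0]
tcp_rot: [180.0, -0.0, -177.3]
ft_force: [0.0, -0.0, -0.1]
finger_gap: 80.1
grip_force: 0.0
```

```bash
python3 - <<'E'
from h import *
st=r.sense();print(st["tool_pos"].round(1),st["tcp_rot"].round(1))
S=r.snapshot("wrist")
for n in("handle_squeezed","catch_squeezed","trigger_plate","catch_tab"):
  for q in r.landmark_of(S,n)[:2]:print(n,round(q["score"],2),np.round(q["xy"]),atzw(S,q["xy"],218).round(1))
cv2.imwrite("pics/w8.png",cv2.resize(S["pixels"],None,fx=1.5,fy=1.5))
E
```

```text
[668.1 -16.2 285. ] [ 180.    -0.  -177.3]
handle_squeezed 0.76 [252. 207.] [667.1 -17.1 218. ]
trigger_plate 0.91 [215. 210.] [671.2 -44.7 218. ]
catch_tab 0.57 [361. 239.] [692.1  75.  218. ]
```

View pics/w8.png

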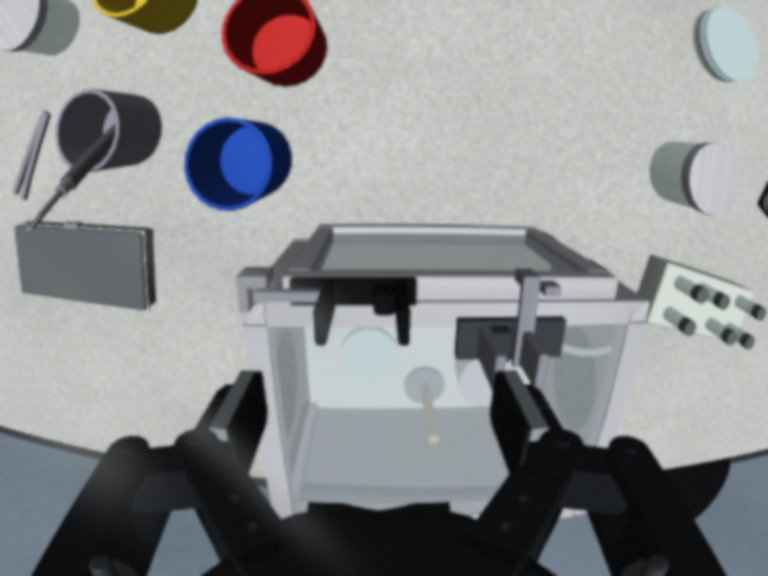

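The view shows the tab against the lug (catch squeezed) and the handle plates at (320–405,310), centred between the fingers. Descending and squeezing.

Call:
carry_out(commands=[{"jaw":0.08,"translation":[0.001,-0.001,0.006],"spin":0},{"jaw":0.08,"translation":[0,0,0.012],"spin":0},{"jaw":0.08,"translation":[0,0,0.014],"spin":0},{"jaw":0.08,"translation":[0,0,0.014],"spin":0},{"jaw":0.08,"translation":[0,0,0.014],"spin":0},{"jaw":0.08,"translation":[0,0,0.012],"spin":0},{"jaw":0.08,"translation":[0,0,0.007],"spin":0},{"jaw":0.08,"translation":[0,0,0.002],"spin":0}])

```text
time: 18.6
tool_pos: [665.9, -18.0, 201.4]
tcp_rot: [180.0, -0.2, -177.4]
ft_force: [-0.1, 0.6, -0.6]
finger_gap: 79.8
grip_force: 0.0
```

Call:
carry_out(commands=[{"jaw":0.055,"translation":[0,0,0],"spin":0},{"jaw":0.048,"translation":[0,0,0],"spin":0},{"jaw":0.042,"translation":[0,0,0],"spin":0},{"jaw":0.036,"translation":[0,0,0],"spin":0},{"jaw":0.032,"translation":[0,0,0],"spin":0},{"jaw":0.028,"translation":[0,0,0],"spin":0},{"jaw":0.025,"translation":[0,0,0],"spin":0},{"jaw":0.025,"translation":[0,0,0],"spin":0}], squeeze=50)

```text
time: 19.27
tool_pos: [668.3, -16.1, 207.5]
tcp_rot: [179.9, 0.2, -177.2]
ft_force: [-1.7, 8.5, 8.6]
finger_gap: 28.6
grip_force: 48.6
```

```bash
python3 - <<'E'
import numpy as np
# door swing: radius 160 about the hinge, from angle 0 to 1.57, n rows; increments in tool axes before each row's spin
def rows(n,tot,r=160):
    d=tot/n; # cage-aligned door frame: grip at (0,-r) rel. hinge; door turned by -d
    print(d,(-r*np.sin(d)).round(2),(r*(1-np.cos(d))).round(2))
for n in(16,18,20,24):rows(n,1.6)
E
```

```text
0.1 -15.97 0.8
0.08888888888888889 -14.2 0.63
0.08 -12.79 0.51
0.06666666666666667 -10.66 0.36
```

Call:
carry_out(commands=[{"jaw":0.025,"translation":[0.0048,0.0001,0],"spin":0.03},{"jaw":0.025,"translation":[0.008,0.0002,0],"spin":0.05},{"jaw":0.025,"translation":[0.0096,0.0003,0],"spin":0.06},{"jaw":0.025,"translation":[0.0096,0.0003,0],"spin":0.06},{"jaw":0.025,"translation":[0.0096,0.0003,0],"spin":0.06},{"jaw":0.025,"translation":[0.0096,0.0003,0],"spin":0.06},{"jaw":0.025,"translation":[0.0096,0.0003,0],"spin":0.06},{"jaw":0.025,"translation":[0.0096,0.0003,0],"spin":0.06}])

```text
time: 19.93
tool_pos: [600.0, -3.8, 207.5]
tcp_rot: [179.7, 0.3, 157.4]
ft_force: [5.4, 10.8, 6.6]
finger_gap: 28.5
grip_force: 51.3
```

Call:
carry_out(commands=[{"jaw":0.025,"translation":[0.0096,0.0003,0],"spin":0.06},{"jaw":0.025,"translation":[0.0096,0.0003,0],"spin":0.06},{"jaw":0.025,"translation":[0.0112,0.0004,0],"spin":0.07},{"jaw":0.025,"translation":[0.0112,0.0004,0],"spin":0.07},{"jaw":0.025,"translation":[0.0112,0.0004,0],"spin":0.07},{"jaw":0.025,"translation":[0.0112,0.0004,0],"spin":0.07},{"jaw":0.025,"translation":[0.0112,0.0004,0],"spin":0.07},{"jaw":0.025,"translation":[0.0112,0.0004,0],"spin":0.07}])

```text
time: 20.6
tool_pos: [533.3, 48.6, 207.5]
tcp_rot: [179.6, 0.2, 126.4]
ft_force: [11.4, 8.1, 3.6]
finger_gap: 28.4
grip_force: 53.0
```

Call:
carry_out(commands=[{"jaw":0.025,"translation":[0.0128,0.0005,0],"spin":0.08},{"jaw":0.025,"translation":[0.0128,0.0005,0],"spin":0.08},{"jaw":0.025,"translation":[0.0128,0.0005,0],"spin":0.08},{"jaw":0.025,"translation":[0.0128,0.0005,0],"spin":0.08},{"jaw":0.025,"translation":[0.0128,0.0005,0],"spin":0.08},{"jaw":0.025,"translation":[0.0128,0.0005,0],"spin":0.08},{"jaw":0.025,"translation":[0.0112,0.0004,0],"spin":0.07},{"jaw":0.025,"translation":[0.008,0.0002,0],"spin":0.05}])

```text
time: 21.27
tool_pos: [502.3, 137.6, 207.4]
tcp_rot: [179.5, -0.1, 92.0]
ft_force: [11.4, 0.3, 3.3]
finger_gap: 28.5
grip_force: 49.6
```

```bash
python3 - <<'E'
from h import *
S=r.snapshot("scene");T=r.snapshot("top");st=r.sense();print(st["tool_pos"].round(1),st["tcp_rot"].round(1),st["ft_force"].round(1),st["finger_gap"],st["grip_force"])
a=cv2.resize(S["pixels"][120:350,130:350],None,fx=1.8,fy=1.8,interpolation=cv2.INTER_CUBIC);b=cv2.resize(T["pixels"][100:330,180:400],None,fx=1.8,fy=1.8,interpolation=cv2.INTER_CUBIC)
cv2.imwrite("pics/f.png",np.hstack([a,b]))
E
```

```text
[502.3 137.8 207.4] [ 1.796e+02 -1.000e-01  9.210e+01] [9.6 0.5 4.5] 28.18215581608351 49.21862483024597
```

View pics/f.png

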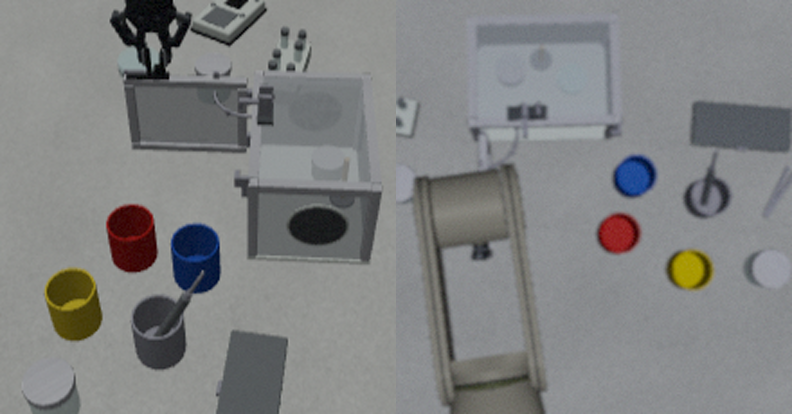

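The door stands square to the front, held by the gripper at (150,75) in the left panel. The probe leans in the upright steel cup at (165,330), and the bystanders are unmoved. Handing in.

```bash
python3 -c "
from bench import r
print(r.hand_in())"
```

```text
the job is handed in; nothing more can be done
None
```

I handed the job in at about 21 s. The probe is tip up in the steel cup (leaning on the rim, having slipped from the pads just before I let go), the catch and handle were squeezed in that order, and the gripper is holding the door open at about 90°.

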